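Change the dough-ball diverter over to the other crate

ROBOT

A 7-joint arm with a two-finger parallel gripper is mounted at the origin on the work surface. World frame = base frame: x ahead of the robot, y to its left, z up, the work surface at z = 0. Lengths are in m, angles in rad, forces in N, time in s.
With the tool pointing down it reaches from about 0.4 to 0.85 m from the base axis. Payload 10.4 kg.
Tool frame: the origin (TCP) lies between the finger pads; the fingertips stand 25 mm ahead of it and the grasp point (between the pads) lies 6 mm ahead of it (robot.tcp_to_tips is the distance from the TCP to the fingertips, in m); z points along the fingers, y is the line along which they close (so a half turn about z gives the same grasp; the last joint's range is limited). The gripper opens to 85 mm and grips with 20 to 120 N. Pads are 22 mm wide; open, the fingers measure 114 mm over their backs; the gripper's body (76 mm by 85 mm) begins 54 mm behind the grasp point. The pads swing forward as they close: fully open they stand 13 mm farther back than shut.
Start: joints at [1.113, 0.332, -0.065, 1.46, 0.022, 1.35, -0.088], TCP at [0.263, -0.567, 0.256] pointing down, gripper open.
Joint ranges: [-2.6, 2.6], [-0.5, 2.12], [-1.47, 1.34], [0.16, 2.42], [-1.27, 4.41], [0.06, 2.06], [-2.6, 2.6]. Speed limits (rad/s): [2.22, 2.22, 2.79, 2.79, 3.14, 3.14, 3.14].

INTERFACE

Orientations are given as a rotation vector (axis times angle).
In Python, from rig import robot, imaging, ticket gives the robot as it stands.
- The arm moves only by the tool move_arm, never from a script. Its argument "steps" is a list of rows, each a list of 2 entries, a list of its own where there are three numbers: the shift along the world's x, y, z in m, then the turn about the world's z in rad. In form: [[[dx, dy, dz], yaw], ...]. A call has 1 to 12 rows; each row is the pose to reach, as a shift and turn from the pose commanded when the call began; what a row does not reach only later rows make up. A row lasts 1/8 s, in which the tool goes at most 62.5 mm and 10.7 degrees, less where a joint would pass 70% of its speed; a pose out of reach is approached as far as the arm can. A call with a gripper value outside its range is refused whole. "grip" is the closure in counts, from 0 (fully open) to 255 (shut), set as the call begins (left out, the last holds). The fingers move at their own pace and stop on an object; "force" is the grip in N (left out, the last holds). Time passes only in rows, so rows that repeat a pose let the fingers close. It gives the time, the measured TCP pose, the force, the opening and the grip force at its end, in the units of the state.
- robot.observe(): the state, without advancing time (a new reading comes with each control period).
- imaging.get_image(name): name is "scene" or "top" or "wrist"; returns the picture (420x560x3 uint8, red, green, blue); there is no depth.
- imaging.camera_model(name): a dict with "vertical_fov" (degrees; the focal length in pixels is half the picture's height over the tangent of half this angle, whatever the lens; pixels are square), "cx", "cy" (the principal point, pixels), "rvec" (rotation vector, rad) and "tvec" (3), from world to camera coordinates, as OpenCV has them. Camera axes: x right, y down, z forward; pixel columns grow to the right and rows downward; lengths in m; the calibration is good to about 2 mm. A picture is of the moment at which its call begins: read the wrist's pose just before it. camera_model takes no time and is no camera call; for the wrist camera it gives the pose at the moment of the call.
- ticket.close_job(): hands the job in; it is judged then, once.
The state is a dict: "time": time; "joint_pos": joint angles; "joint_velocities": joint speeds; "joint_torque": joint torques, N m; "position": TCP position; "tool_rot": TCP orientation; "wrist_force": force on the tool from outside, world axes, zero at the start; "torque": the same for the moment, N m; "opening": finger opening in m; "grasp_force": force on a finger pad.
Only numpy, scipy, OpenCV 4.12 (cv2) and the standard library are available. Lean on these libraries where they do the work, as an engineer would, in place of code of your own. Each camera call takes 0.05 s, during which the arm holds its last target. There are 200 camera calls.

TASK

The rocking gate under the feed trough leans into one of the two side chutes: with your fingertips push its raised end down so that it rocks over its pivot and rests fully on the other side. Then push the shutter's tab outward until the shutter is fully open, and let the five frozen dough balls run down that other chute into the crate below it. Do not touch the balls, and leave the crates and the things standing about where they are.

Things in the scene. Friction and masses are not known exactly. Their poses are not given: they have to be found in the camera images.
- station: stainless diverter stand fixed to the table. Origin on the table right below the gate's pivot; x away from the robot along the feed trough, y left, z up. Tube frame 31 mm high within 60 mm in x and 180 mm in y of the origin. Pivot shaft along x at z = 130 mm in brackets 50 mm wide at x = +-36 mm. One chute and one crate on each side, at +y (left) and -y (right)
- trough_outlet (a point): mid-floor of the feed trough at its outlet (station x 24, z 166 mm). The open trough, 40 mm wide inside, 46 over its walls, walls 26 mm high, rises from here away from the robot at 0.12 rad for 250 mm
- chute_left (a point): mid-floor of the fixed open left side chute at its inner end (station y +110, z 111 mm), below the gate's left end. It is 70 mm wide about x = 0, slopes down outward to y +223, z 83 mm over the left crate; its side walls, 28 mm high, begin at y +125
- chute_right (a point): mid-floor of the fixed open right side chute at its inner end (station y -110, z 111 mm), below the gate's right end. It is 70 mm wide about x = 0, slopes down outward to y -223, z 83 mm over the right crate; its side walls, 28 mm high, begin at y -125
- gate (a joint): tilt (rad) of the gate: stainless open-ended tray 240 mm long along station y, 52 wide, walls 30 high, pivot 25 mm below its floor. +0.30 = leaning fully left, left end down on its stop; -0.30 = fully right. Top-heavy: it tips to one of its stops as the run begins; about 1 N down on the raised lug tips it, and past 0 it falls over by itself and stays
- gate_lug_left (a point): middle of the top of the gate's left finger lug, a flat plate 44 x 44 x 3 mm on the tray's robot side near its left end, level with the tray's floor; the tray's wall stands 22 mm beyond. Station x = -48 mm; z 182 mm, y +85 when raised, z 125, y +100 when down. Clear above and towards the robot
- gate_lug_right (a point): middle of the top of the gate's right finger lug, a flat plate 44 x 44 x 3 mm on the tray's robot side near its right end, level with the tray's floor; the tray's wall stands 22 mm beyond. Station x = -48 mm; z 182 mm, y -85 when raised, z 125, y -100 when down. Clear above and towards the robot
- shutter (a joint): opening of the draw shutter, m: 0 = closed (a 4 mm plate stands across the feed trough, 50 mm up from its outlet), 0.060 = fully drawn out to the left (station +y), at its stop. Slides with about 1.2 N friction and stays where it is left
- shutter_tab (a point): middle of the inner face (towards the trough, station -y) of the shutter's upright tab, 36 mm wide along x, 4 thick, reaching 17 mm above and 43 below this point; pushing this face to station +y opens the shutter. Gap of 72 mm between trough wall and this face when closed, crossed by a flat bar 16 mm wide, its top 37 mm below the point. Station x 68, y 95, z 216 mm when closed
- ball1_center (a point): centre of dough ball 1 of 5: hard-frozen, pale yellow, 34 mm across, about 22 g, waiting in single file in the trough behind the shutter (1 is the lowest); slippery, they roll freely
- ball2_center (a point): centre of dough ball 2 of 5: hard-frozen, pale yellow, 34 mm across, about 22 g, waiting in single file in the trough behind the shutter (1 is the lowest); slippery, they roll freely
- ball3_center (a point): centre of dough ball 3 of 5: hard-frozen, pale yellow, 34 mm across, about 22 g, waiting in single file in the trough behind the shutter (1 is the lowest); slippery, they roll freely
- ball4_center (a point): centre of dough ball 4 of 5: hard-frozen, pale yellow, 34 mm across, about 22 g, waiting in single file in the trough behind the shutter (1 is the lowest); slippery, they roll freely
- ball5_center (a point): centre of dough ball 5 of 5: hard-frozen, pale yellow, 34 mm across, about 22 g, waiting in single file in the trough behind the shutter (1 is the lowest); slippery, they roll freely
- crate_left: white perforated plastic crate below the left (station +y) chute, loose on the table, 280 mm (x) x 200 (y) x 70 high, walls 4 mm; origin at the centre of its underside, z up
- crate_right: white perforated plastic crate below the right (station -y) chute, loose on the table, 280 mm (x) x 200 (y) x 70 high, walls 4 mm; origin at the centre of its underside, z up
- die: bystander: brass extruder die, round, 60 mm across, 30 mm high, on the robot's side of the stand; origin at the centre of its underside
- beaker: bystander: steel beaker, 68 mm across, 85 mm high, on the robot's side of the stand; origin at the centre of its underside
- pusher: bystander: white plunger with a black knob, standing upright, foot 60 mm across, 168 mm high, right of the feed trough; origin at the centre of its underside
- jar: bystander: glass jar with steel lid, 60 mm across, 75 mm high, left of the feed trough; origin at the centre of its underside
There are look-alikes about, which are no part of the job. Leave any blue or pink look-alike of the part that bears ball5_center alone.

How it is judged:
On the way, in this order (a step that is already met when the one before it is completed fails the run):
1. the gate is rocked over and rests on its other side (distance of gate_lug_left from where it was at the start of the episode above 0.0305 m and (value of joint gate above 0.27 rad or value of joint gate below -0.27 rad)), for 0.2 s.
2. the shutter is drawn open (value of joint shutter above 0.05 m), for 0.2 s.
At the end, for the whole second after the job is handed in: the gate rests within 0.03 rad of the stop opposite to the one it started on, the shutter is open at least 50 mm of its 60, and all five balls lie in the crate on the side the gate now leans to (all of step 1 and value of joint shutter above 0.05 m and ((value of joint gate above 0.27 rad and (x of ball1_center in the frame of crate_left between -0.14 and 0.14 m and y of ball1_center in the frame of crate_left between -0.1 and 0.1 m and z of ball1_center in the frame of crate_left between 0 and 0.065 m) and (x of ball2_center in the frame of crate_left between -0.14 and 0.14 m and y of ball2_center in the frame of crate_left between -0.1 and 0.1 m and z of ball2_center in the frame of crate_left between 0 and 0.065 m) and (x of ball3_center in the frame of crate_left between -0.14 and 0.14 m and y of ball3_center in the frame of crate_left between -0.1 and 0.1 m and z of ball3_center in the frame of crate_left between 0 and 0.065 m) and (x of ball4_center in the frame of crate_left between -0.14 and 0.14 m and y of ball4_center in the frame of crate_left between -0.1 and 0.1 m and z of ball4_center in the frame of crate_left between 0 and 0.065 m) and (x of ball5_center in the frame of crate_left between -0.14 and 0.14 m and y of ball5_center in the frame of crate_left between -0.1 and 0.1 m and z of ball5_center in the frame of crate_left between 0 and 0.065 m)) or (value of joint gate below -0.27 rad and (x of ball1_center in the frame of crate_right between -0.14 and 0.14 m and y of ball1_center in the frame of crate_right between -0.1 and 0.1 m and z of ball1_center in the frame of crate_right between 0 and 0.065 m) and (x of ball2_center in the frame of crate_right between -0.14 and 0.14 m and y of ball2_center in the frame of crate_right between -0.1 and 0.1 m and z of ball2_center in the frame of crate_right between 0 and 0.065 m) and (x of ball3_center in the frame of crate_right between -0.14 and 0.14 m and y of ball3_center in the frame of crate_right between -0.1 and 0.1 m and z of ball3_center in the frame of crate_right between 0 and 0.065 m) and (x of ball4_center in the frame of crate_right between -0.14 and 0.14 m and y of ball4_center in the frame of crate_right between -0.1 and 0.1 m and z of ball4_center in the frame of crate_right between 0 and 0.065 m) and (x of ball5_center in the frame of crate_right between -0.14 and 0.14 m and y of ball5_center in the frame of crate_right between -0.1 and 0.1 m and z of ball5_center in the frame of crate_right between 0 and 0.065 m)))); the robot touches nothing.
It fails at once if a ball is touched by the robot (contact force between any of the arm, the fingers and ball1 above 0.2 N or contact force between any of the arm, the fingers and ball2 above 0.2 N or contact force between any of the arm, the fingers and ball3 above 0.2 N or contact force between any of the arm, the fingers and ball4 above 0.2 N or contact force between any of the arm, the fingers and ball5 above 0.2 N).
It fails at once if a crate is shoved or lifted by more than 20 mm (distance of any of crate_left, crate_right from where it was at the start of the episode above 0.02 m).
It fails at once if a bystander is shoved, lifted or knocked over (distance of any of die, beaker, pusher, jar from where it was at the start of the episode above 0.02 m or angle between any of die, beaker, pusher, jar's own z axis and vertical above 0.4 rad).
It also fails if it takes over 56 s, if anything falls off the work surface, if the arm or the gripper's body presses on something with over 40 N, if the wrist force passes 120 N, or if a joint passes its speed limit or range.

## Working session

There is one attempt and no reset: what is moved stays moved. The work goes in short steps, Python scripts to look and compute and a tool call to move; the robot and the scene stay as the last step left them, time stands still between calls to the robot, and variables do not carry over. Pictures are saved under pics/ and viewed, at most 10 in all, crops included, and the job is handed in when it is done.

Besides the shell and the picture viewer there is one more tool, called after "Call:" in YAML: its name, and indented under it one key for each argument. move_arm: Moves the arm, as the interface text tells. Its arguments: {"type":"object","properties":{"steps":{"type":"array","items":{"type":"array"}},"grip":{"type":"number"},"force":{"type":"number"}},"required":["steps"]}

```bash
mkdir -p pics; cat > h.py <<'E'
import numpy as np, cv2
from rig import robot, imaging, ticket
def cam(n):
    m=imaging.camera_model(n); f=210/np.tan(np.radians(m['vertical_fov'])/2)
    K=np.array([[f,0,m['cx']],[0,f,m['cy']],[0,0,1]]); return K,np.array(m['rvec'],float),np.array(m['tvec'],float),m
def save(n,fn,box=None,s=1):
    im=cv2.cvtColor(imaging.get_image(n),cv2.COLOR_RGB2BGR)
    cv2.imwrite('pics/raw_'+fn,im)
    if box: im=im[box[1]:box[3],box[0]:box[2]]
    cv2.imwrite('pics/'+fn,cv2.resize(im,None,fx=s,fy=s,interpolation=cv2.INTER_CUBIC))
def unproj(n,uv,z):
    K,r,t,_=cam(n); R=cv2.Rodrigues(r)[0]; d=R.T@np.linalg.inv(K)@[uv[0],uv[1],1]; c=-R.T@t
    return c+d*(z-c[2])/d[2]
def proj(n,P):
    K,r,t,_=cam(n); return cv2.projectPoints(np.array(P,float).reshape(-1,3),r,t,K,None)[0].reshape(-1,2)
E
python3 - <<'E'
from h import *
save('top','t0.png',s=1.4); save('scene','s0.png',s=1.4)
for n in('top','scene'): print(imaging.camera_model(n))
print(robot.observe())
E
```

```text
{'vertical_fov': 54.71889789899599, 'cx': 281.47503359692934, 'cy': 207.51737165655211, 'rvec': array([ 2.14707807, -2.18256408,  0.09274927]), 'tvec': array([0.04042112, 0.64278966, 0.96743744])}
{'vertical_fov': 57.43548703778829, 'cx': 286.3063586516614, 'cy': 206.32578607959763, 'rvec': array([ 1.96280763,  0.97917225, -0.54583547]), 'tvec': array([-0.40201531, -0.10759575,  1.3695507 ])}
{'time': 0.1, 'joint_pos': array([ 1.11337316,  0.33277284, -0.06470827,  1.46085726,  0.02160084,
        1.34994175, -0.08848257]), 'joint_velocities': array([ 1.00012231e-05, -3.39547332e-03, -3.66236455e-04, -1.83348884e-03,
        4.72054769e-04, -1.12712807e-03,  4.87800312e-04]), 'joint_torque': array([ 2.70445991e-03, -6.26745415e+01,  5.01035142e-02, -3.92429745e+01,
        1.62085419e-02,  7.00283781e-03, -3.66558231e-05]), 'position': array([ 0.26314902, -0.56655141,  0.25561793]), 'tool_rot': array([-3.06641115e+00, -6.77451639e-01,  5.24501848e-04]), 'wrist_force': array([-0.05223517,  1.03024972, -0.58529481]), 'torque': array([-0.02160617, -0.0332253 ,  0.05349812]), 'grasp_force': 0.0, 'opening': 0.0852090718557492}
```

View pics/t0.png

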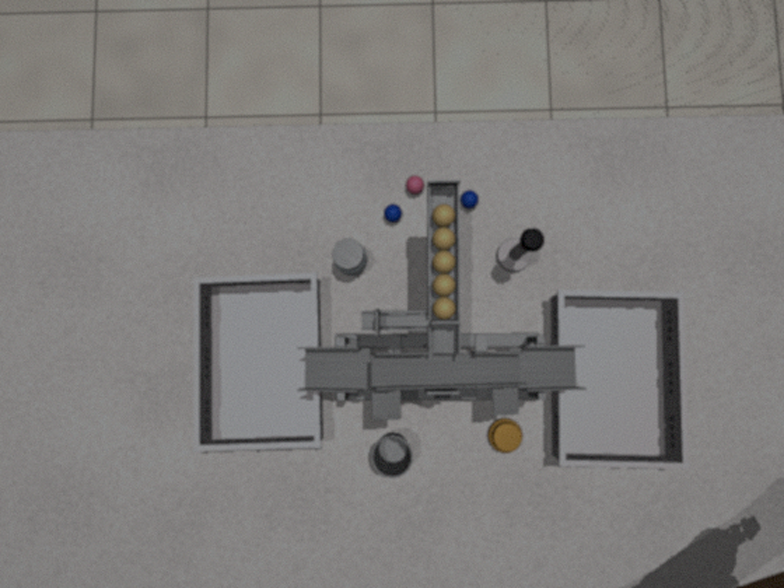

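View pics/s0.png

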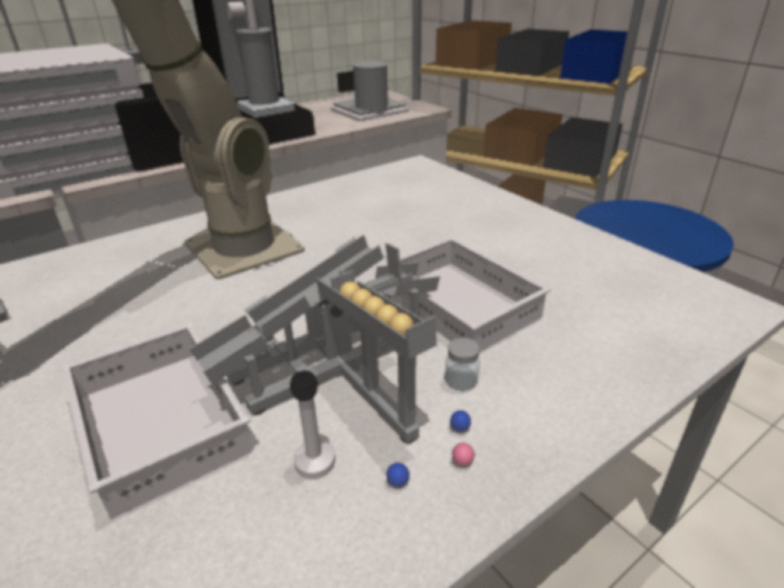

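The scene view shows the gate's left (+y) end raised (image about (370,245)), so it leans right. In the top view the left lug is near (386,404) and the shutter tab near (377,320), both in the 1.4x picture. I'll take a closer crop for the fit.

```bash
python3 - <<'E'
import cv2
im=cv2.imread('pics/raw_t0.png')[120:320,210:420]
cv2.imwrite('pics/c0.png',cv2.resize(im,(630,600),interpolation=cv2.INTER_CUBIC))
E
```

```text
(no output)
```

View pics/c0.png

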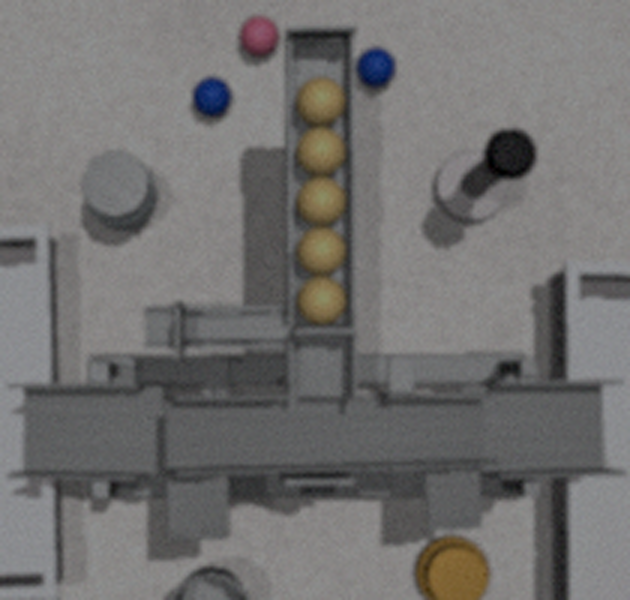

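```bash
cat >> h.py <<'E'
def st(p,P): # station->world
    P=np.atleast_2d(P); c,s=np.cos(p[2]),np.sin(p[2])
    return np.c_[p[0]+c*P[:,0]-s*P[:,1],p[1]+s*P[:,0]+c*P[:,1],P[:,2]]
E
python3 - <<'E'
from h import *
from scipy.optimize import least_squares
S=np.array([[-70,85,182],[-70,-100,125],[68,97,233],[0,223,83],[0,-223,83],[24,0,166],[270,0,222]])/1e3
C=np.array([[199,537],[453,527],[180,327],[24,430],[604,426],[320,402],[320,31]])/3+[210,120]
r=least_squares(lambda p:(proj('top',st(p,S))-C).ravel(),[.55,0,0],loss='soft_l1')
p=r.x;print(p,(r.fun.reshape(-1,2)).round(1))
np.save('p.npy',p)
print('lugs',st(p,[[-.048,.085,.182],[-.048,-.1,.125],[.068,.095,.216],[.068,.155,.216]]).round(4))
for n,uv,z in(('beaker',(393,446),.085),('jar',(349,250),.075),('die',(506,435),.03),('knob',(532,240),.168)): print(n,unproj('top',np.array(uv)/1.4,z).round(3))
# overlay on scene crop
im=cv2.imread('pics/raw_s0.png')
for q in proj('scene',st(p,np.r_[S,[[-.048,.085,.182],[-.048,-.1,.125],[.068,.095,.216]]])): cv2.circle(im,tuple(int(v) for v in q),1,(0,0,255),-1)
cv2.imwrite('pics/s1.png',cv2.resize(im[150:330,120:400],(784,504),interpolation=cv2.INTER_CUBIC))
E
```

```text
[ 0.50976145 -0.04407279 -0.01080407] [[-0.1  0. ]
 [ 0.8 -0.2]
 [-0.8  1.5]
 [-0.4 -0.4]
 [ 0.1  0.1]
 [ 0.  -1.5]
 [ 0.4  0.4]]
lugs [[ 0.4627  0.0414  0.182 ]
 [ 0.4607 -0.1435  0.125 ]
 [ 0.5788  0.0502  0.216 ]
 [ 0.5794  0.1102  0.216 ]]
beaker [0.385 0.035 0.085]
jar [0.709 0.105 0.075]
die [ 0.391 -0.158  0.03 ]
knob [ 0.704 -0.184  0.168]
```

View pics/s1.png

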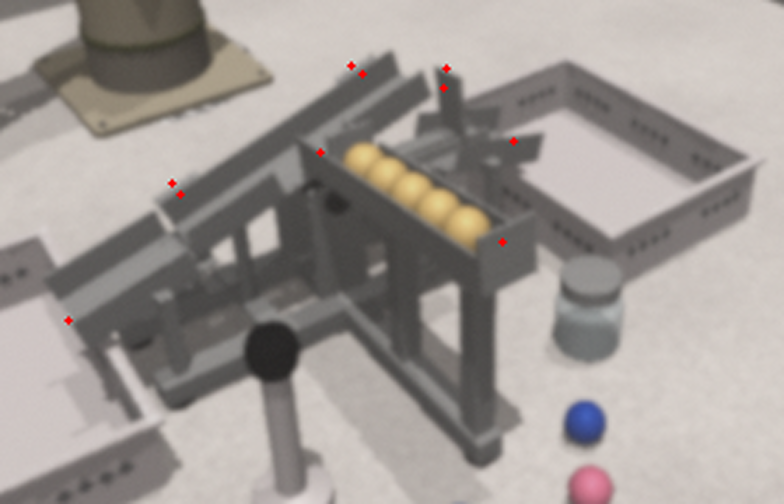

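Call:
move_arm:
  steps:
    - [[0.0,0.0,0.04],0]
    - [[0.02,0.055,0.05],-0.07]
    - [[0.037,0.11,0.05],-0.15]
    - [[0.055,0.165,0.05],-0.22]
    - [[0.072,0.22,0.05],-0.29]
    - [[0.09,0.275,0.05],-0.36]
    - [[0.107,0.33,0.05],-0.435]
    - [[0.125,0.385,0.05],-0.435]
    - [[0.142,0.44,0.05],-0.435]
    - [[0.16,0.495,0.05],-0.435]
    - [[0.177,0.55,0.05],-0.435]
    - [[0.195,0.608,0.05],-0.435]
  grip: 255

```text
time: 1.6
position: [0.4584, 0.0427, 0.3063]
tool_rot: [3.141, -0.002, 0.0]
wrist_force: [1.1, -0.8, -1.2]
opening: -0.0001
grasp_force: 0.0
```

Call:
move_arm:
  steps:
    - [[0,0,0],0]
    - [[0,0,0],0]
    - [[0,0,0],0]

```text
time: 1.98
position: [0.4581, 0.0398, 0.3062]
tool_rot: [3.141, -0.004, -0.001]
wrist_force: [0.2, -0.1, -0.1]
opening: -0.0
grasp_force: 0.0
```

```bash
python3 - <<'E'
from h import *
save('wrist','w1.png',s=1.2);print(robot.observe()['position'],robot.observe()['tool_rot'])
p=np.load('p.npy');print(proj('wrist',st(p,[[-.048,.085,.182],[-.07,.063,.176],[-.07,.107,.188],[.068,.097,.233]])).round(0)*1.2)
E
```

```text
[0.45814852 0.03984761 0.30623358] [ 3.14115493e+00 -3.94934473e-03 -3.50129403e-04]
[[339.6 248.4]
 [368.4 274.8]
 [308.4 279.6]
 [315.6  46.8]]
```

View pics/w1.png

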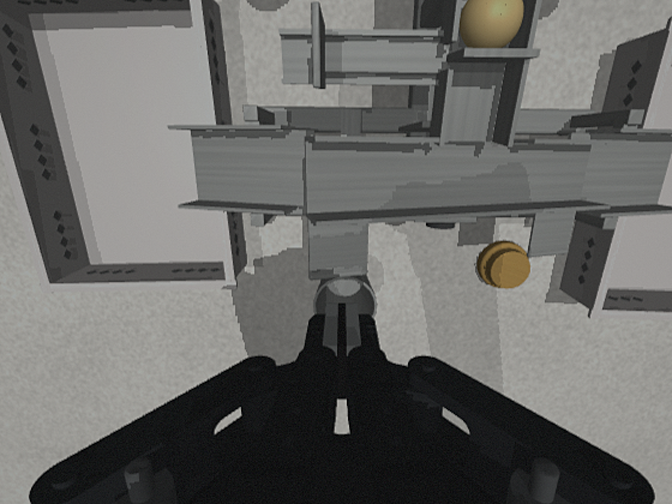

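The lug shows at x 309–368, front edge at y 278, as predicted. Now pressing down.

Call:
move_arm:
  steps:
    - [[0,0.003,-0.05],0]
    - [[0,0.003,-0.085],0]
    - [[0,0.003,-0.095],0]
    - [[0,0.004,-0.105],0]
    - [[0,0.005,-0.115],0]
    - [[0,0.006,-0.125],0]
    - [[0,0.007,-0.135],0]
    - [[0,0.008,-0.145],0]
    - [[0,0.008,-0.15],0]
    - [[0,0.008,-0.15],0]

```text
time: 3.28
position: [0.4581, 0.0492, 0.156]
tool_rot: [-3.142, 0.0, 0.001]
wrist_force: [0.4, -0.2, -0.0]
opening: 0.0
grasp_force: 0.0
```

Call:
move_arm:
  steps:
    - [[0,0,0.05],0]
    - [[0,0,0.1],0]
    - [[0,0,0.15],0]
    - [[0,0,0.15],0]
    - [[0,0,0.15],0]

```text
time: 3.9
position: [0.4581, 0.0491, 0.306]
tool_rot: [3.141, -0.001, -0.0]
wrist_force: [0.1, 0.2, -0.2]
opening: 0.0002
grasp_force: 0.0
```

```bash
python3 - <<'E'
from h import *
save('scene','s2.png',(120,100,400,330),2.5)
E
```

```text
(no output)
```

View pics/s2.png

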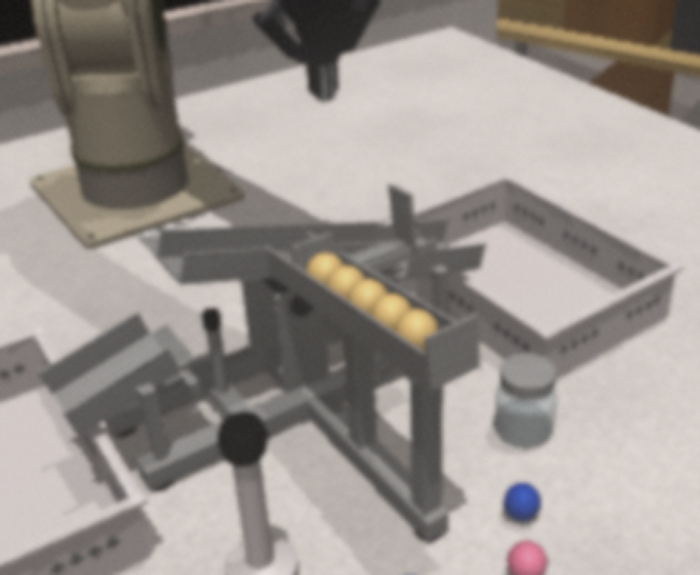

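The gate now leans left: its right end is up at (170,250). Next the shutter.

Call:
move_arm:
  steps:
    - [[0.05,-0.01,0],0]
    - [[0.1,-0.022,0],0]
    - [[0.121,-0.031,0],0]
    - [[0.121,-0.031,0],0]
    - [[0.121,-0.031,0],0]

```text
time: 4.58
position: [0.5785, 0.0188, 0.3055]
tool_rot: [-3.141, -0.001, 0.003]
wrist_force: [-0.1, 0.5, 0.6]
opening: 0.0003
grasp_force: 0.0
```

```bash
python3 - <<'E'
from h import *
save('wrist','w2.png',s=1.2);print(robot.observe()['position'])
p=np.load('p.npy');print(proj('wrist',st(p,[[.068,.095,.233],[.05,.095,.233],[.086,.095,.233]])).round(0)*1.2)
E
```

```text
[0.57850084 0.01875627 0.30596733]
[[288.  280.8]
 [288.  308.4]
 [286.8 250.8]]
```

View pics/w2.png

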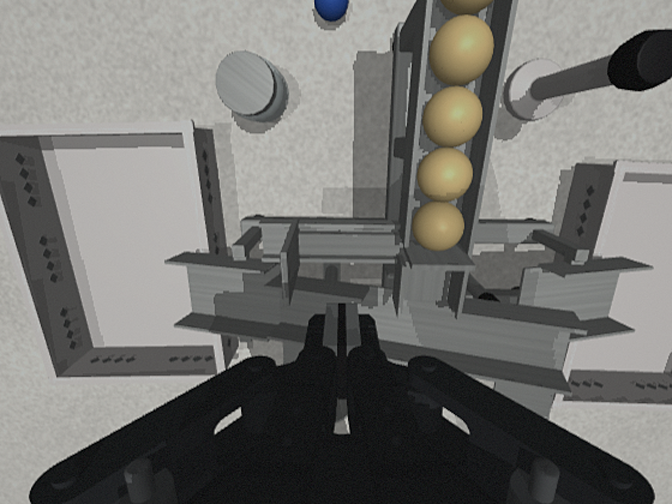

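The tab is at about (290,222–303), close to the prediction, and the fingers are in the gap. Lowering and pushing left.

Call:
move_arm:
  steps:
    - [[0.003,0.0,-0.04],0]
    - [[0.003,0.0,-0.075],0]
    - [[0.003,0.0,-0.075],0]
    - [[0.003,0.01,-0.075],0]
    - [[0.003,0.02,-0.075],0]
    - [[0.003,0.03,-0.075],0]

```text
time: 5.38
position: [0.5827, 0.0491, 0.2326]
tool_rot: [3.141, 0.0, 0.003]
wrist_force: [0.5, -1.3, 0.2]
opening: 0.0001
grasp_force: 0.7
```

Call:
move_arm:
  steps:
    - [[0,0.01,0],0]
    - [[0,0.02,0],0]
    - [[0,0.03,0],0]
    - [[0,0.036,0],0]
    - [[0,0.042,0],0]
    - [[0,0.042,0],0]

```text
time: 6.12
position: [0.5821, 0.0908, 0.2312]
tool_rot: [-3.141, -0.001, 0.0]
wrist_force: [-1.2, -0.9, 0.3]
opening: 0.0
grasp_force: 0.0
```

```bash
python3 - <<'E'
from h import *
save('top','t3.png',(130,120,420,340),2.7);print(robot.observe()['position'])
E
```

```text
[0.58213124 0.09042106 0.23120462]
```

View pics/t3.png

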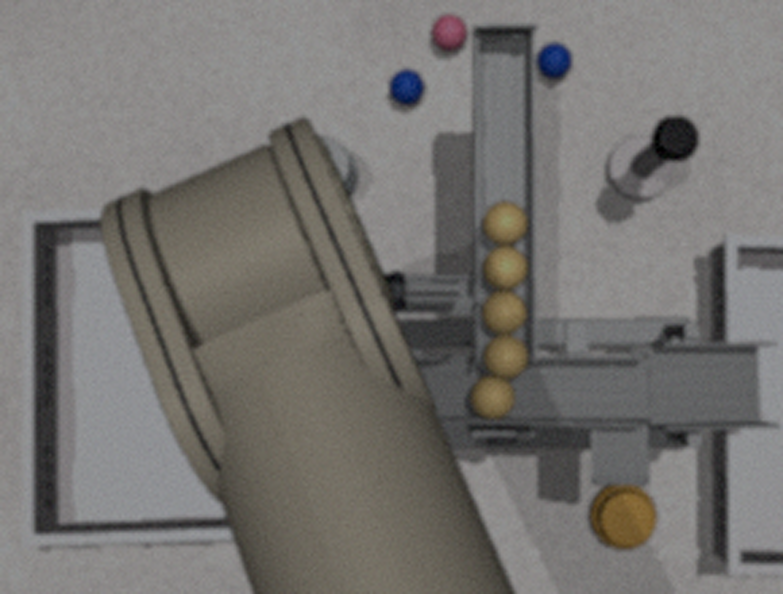

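The balls are running onto the gate, with the first at (493,398). I'll push a little further towards the stop.

Call:
move_arm:
  steps:
    - [[0,0.003,0],0]
    - [[0,0.006,0],0]
    - [[0,0.006,0],0]

```text
time: 6.55
position: [0.5823, 0.096, 0.2312]
tool_rot: [3.141, -0.001, -0.0]
wrist_force: [-0.3, -2.0, -1.4]
opening: 0.0
grasp_force: 0.9
```

Call:
move_arm:
  steps:
    - [[0,-0.008,0],0]
    - [[0,-0.008,0.05],0]
    - [[0,-0.008,0.1],0]
    - [[-0.05,-0.01,0.14],0]
    - [[-0.1,-0.04,0.14],0]
    - [[-0.12,-0.1,0.14],0]
    - [[-0.14,-0.16,0.14],0]
    - [[-0.16,-0.22,0.14],0]
    - [[-0.18,-0.28,0.14],0]
    - [[-0.2,-0.34,0.14],0]
    - [[-0.22,-0.4,0.14],0]
    - [[-0.22,-0.4,0.14],0]

```text
time: 8.05
position: [0.3596, -0.3081, 0.3709]
tool_rot: [-3.141, 0.012, 0.001]
wrist_force: [1.2, 0.7, 0.9]
opening: 0.0003
grasp_force: 0.0
```

```bash
python3 - <<'E'
from h import *
save('top','t4.png',(130,120,420,340),2.7);print(robot.observe()['position'])
p=np.load('p.npy');print(((proj('top',st(p,[[.068,.147,.233],[.068,.157,.233]]))-[130,120])*2.7).round(0))
E
```

```text
[ 0.36091389 -0.306129    0.37107061]
[[307. 299.]
 [293. 299.]]
```

View pics/t4.png

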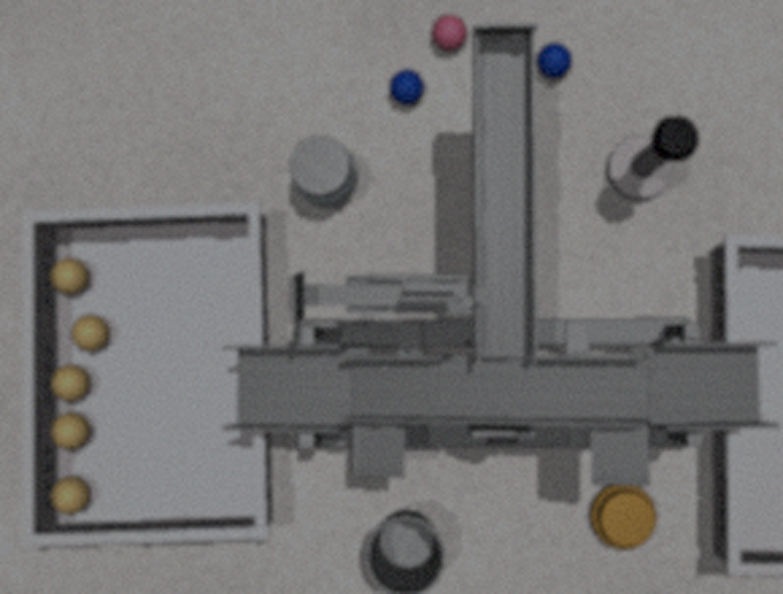

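All five balls lie in the left crate (x about 70–90), the gate leans left, and the tab at (299,297) has moved about 56 mm. I'll let it settle, then hand in.

Call:
move_arm:
  steps:
    - [[0,0,0],0]
    - [[0,0,0],0]
    - [[0,0,0],0]
    - [[0,0,0],0]
    - [[0,0,0],0]
    - [[0,0,0],0]
    - [[0,0,0],0]
    - [[0,0,0],0]

```text
time: 9.1
position: [0.3623, -0.3039, 0.3713]
tool_rot: [3.142, -0.0, -0.0]
wrist_force: [0.4, -0.1, 0.1]
opening: -0.0001
grasp_force: 0.0
```

```bash
python3 -c "
from h import *
print(ticket.close_job())"
```

```text
the job is handed in; nothing more can be done
None
```

The gate now leans left, the shutter is open about 56 of its 60 mm (measured from the top image), all five balls lie in the left crate, and the job was handed in at about 9 s; no verdict was returned.

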